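# Feed the finned cassette through the spring gate

## Task

Lift the insert cassette with the flat upright fin straight up out of its tight tray pocket by that fin, and set it down lengthwise on the floor of the feed lane's open end. Then slide it along the lane floor through the two-leaf spring gate (do not lift it over) until it is well past and the gate has swung fully shut behind it; let go of it standing upright in the lane. Leave the two round-knob cassettes in their pockets and everything else on the bench where it is.

Things in the scene. Friction and masses are not known exactly. Their poses are not given: they have to be found in the camera images.
- tray: Grey plastic tray, 225 x 64 x 34 mm (x, y, z), fixed to the bench. Origin: centre of its underside. Three identical pockets, 59 x 39 mm and 28 mm deep (pocket floor 6 mm above the bench), lie in a row along its x axis, centres at x = -72, 0 and +72 mm, y = 0. Each holds one cassette, in any order.
- fin_cassette: The cassette to move, 0.1 to 0.21 kg: aluminium block 56 x 36 x 30 mm (x, y, z). Origin: centre of its underside. Same after a half turn about z. In its pocket it has 1.5 mm of play on each side and stands only 2 mm proud of the tray, so only its fin can be gripped. Its x axis starts along the tray's x axis.
- fin_top (a point): Centre of the top of the upright steel fin on the middle of that cassette's block, 60 mm above the block's underside. The fin is 26 mm long (along the block's x), 10 mm thick (along y) and rises 30 mm above the block.
- knob_cassette_1: Same block as fin_cassette but with a round mushroom knob (14 mm stem, 22 mm head, top 60 mm above the underside) instead of the fin. Origin: centre of its underside. Loose, stays in its pocket.
- knob_cassette_2: Second round-knob cassette, as knob_cassette_1. Stays in its pocket.
- lane: Feed lane fixed to the bench: open-topped aluminium channel, inner width 50 mm, floor 4 mm above the bench, walls 4 mm thick, tops 28 mm above the bench. Origin: on the bench under the middle of the gate line; +x is the direction of feed. Runs from its open end at x = -100 mm to a closed end stop (inner face x = +121 mm, 28 mm tall).
- gate_mid (a point): Middle of the spring gate's top edge, 30 mm above the lane's origin. Two steel leaves, 22.5 mm long, 7 to 30 mm above the bench, on upright pins (tops 32 mm) at the lane's y = +24 and -24 mm; open above. They swing only to the lane's +x, at most 1.3 N each at the tips, and spring shut once the cassette's trailing end is over 23 mm past x = 0.
- gate_left (a joint): Angle of the gate leaf hinged at the lane's +y side, rad: 0 shut, grows to 1.5 as it swings towards the lane's +x.
- gate_right (a joint): The same for the leaf hinged at the lane's -y side.
- carton_1: Bystander: small white carton 48 x 66 x 48 mm behind the lane. Origin: centre of its underside.
- carton_2: Bystander: small white carton 48 x 66 x 40 mm behind the lane. Origin: centre of its underside.
- screw_box: Bystander: brown cardboard box 56 x 88 x 34 mm behind the lane. Origin: centre of its underside.
- bits: Bystander: red bit holder with five bits, 22 x 85 x 38 mm, near the front edge. Origin: centre of its underside.
- driver: Bystander: screwdriver 216 mm long (along its x), lying near the front edge. Origin: middle of its length, underside.

How it is judged:
On the way, in this order (a step that is already met when the one before it is completed fails the run):
1. the finned cassette is lifted clear out of its pocket (z of fin_cassette in the frame of tray above 0.038 m), for 0.1 s.
2. it is down (within 10 mm of the floor) in the lane's open end, before the gate, lengthwise, with the gate shut (y of fin_cassette in the frame of lane between -0.012 and 0.012 m and z of fin_cassette in the frame of lane below 0.014 m and x of fin_cassette in the frame of lane between -0.095 and -0.028 m and angle between the x axis of fin_cassette and the x axis of lane, either way round below 0.3 rad and value of joint each of gate_left, gate_right below 0.15 rad), for 0.1 s.
3. it goes through the gate on the lane floor, pushing both leaves open (y of fin_cassette in the frame of lane between -0.012 and 0.012 m and z of fin_cassette in the frame of lane below 0.014 m and x of fin_cassette in the frame of lane between -0.025 and 0.05 m and value of joint each of gate_left, gate_right above 0.5 rad), for 0.1 s.
At the end, for the whole second after the job is handed in: The finned cassette stands upright (within 0.1 rad) and at rest on the lane floor between the gate and the end stop, both gate leaves are shut (under 0.1 rad), and the two round-knob cassettes are in their pockets (moved less than 10 mm) (y of fin_cassette in the frame of lane between -0.012 and 0.012 m and z of fin_cassette in the frame of lane below 0.008 m and x of fin_cassette in the frame of lane between 0.045 and 0.1 m and angle between fin_cassette's own z axis and vertical below 0.1 rad and linear speed of fin_cassette below 0.02 m/s and value of joint each of gate_left, gate_right below 0.1 rad and distance of each of knob_cassette_1, knob_cassette_2 from where it was at the start of the episode below 0.01 m); the robot touches nothing.
It fails at once if the finned cassette is lifted over the gate (more than 12 mm off the lane floor while over the gate line) (x of fin_cassette in the frame of lane between -0.025 and 0.05 m and y of fin_cassette in the frame of lane between -0.05 and 0.05 m and z of fin_cassette in the frame of lane between 0.016 and 0.1 m).
It fails at once if a round-knob cassette is pulled from its pocket or shifted by more than 15 mm (distance of any of knob_cassette_1, knob_cassette_2 from where it was at the start of the episode above 0.015 m).
It fails at once if a bystander is moved by more than 30 mm (distance of any of carton_1, carton_2, screw_box, bits, driver from where it was at the start of the episode above 0.03 m).
It also fails if it takes over 51 s, if anything falls off the work surface, if the arm or the gripper's body presses on something with over 40 N, if the wrist force passes 120 N, or if a joint passes its speed limit or range.

## Robot

A 6-joint arm with a two-finger parallel gripper is mounted at the origin on a cart in front of the work surface, level with it; the furniture and walls round the work are solid. World frame = base frame: x ahead of the robot, y to its left, z up, the work surface at z = 0. Lengths are in m, angles in rad, forces in N, time in s.
With the tool pointing down it reaches from about 0.275 to 0.85 m from the base axis. Payload 19 kg.
Tool frame: the origin (TCP) lies midway between the tips of the shut fingers; the grasp point (between the pads) lies env.grip_depth behind it (env.grip_depth is the distance from the TCP to the grasp point, in m); z points along the fingers, y is the line along which they close (so a half turn about z gives the same grasp; the last joint's range is limited). The gripper opens to 85 mm and grips with 20 to 120 N. Pads are 22 mm wide; open, the fingers measure 114 mm over their backs; the gripper's body (76 mm by 85 mm) begins 54 mm behind the grasp point. The pads swing forward as they close: fully open they stand 13 mm farther back than shut.
Start: joints at [-1.308, 0.15, 1.437, -0, 1.554, -0.134], TCP at [0.222, -0.53, 0.231] pointing down, gripper open.
Joint ranges: [-2.8, 2.8], [-0.68, 2.1], [0.12, 2.68], [-1.39, 4.53], [0.16, 2.79], [-2.81, 2.81]. Speed limits (rad/s): [1.89, 1.89, 2.22, 3.01, 3.01, 3.01].

## Interface

Orientations are given as a unit quaternion [w, x, y, z].
In Python, from station import env gives the robot as it stands.
- The arm moves only by the tool arm_command, never from a script. Its argument "rows" is a list of rows, each a list of 6 numbers: the shift along the world's x, y, z in cm, then the turn, a rotation vector about the world's x, y, z in degrees. A call has 1 to 12 rows; each row is the pose to reach, as a shift and turn from the pose commanded when the call began; what a row does not reach only later rows make up. A row lasts 1/10 s, in which the tool goes at most 50 mm and 8.59 degrees, less where a joint would pass 70% of its speed; a pose out of reach is approached as far as the arm can. A call with a gripper value outside its range is refused whole. "claw" is the opening in per cent of the stroke, from 0 (shut) to 100 (fully open), set as the call begins (left out, the last holds). The fingers move at their own pace and stop on an object; "force" is the grip in N (left out, the last holds). Time passes only in rows, so rows that repeat a pose let the fingers close. It gives the time, the measured TCP pose, the force, the opening and the grip force at its end, in the units of the state.
- env.sense(): the state, without advancing time (a new reading comes with each control period).
- env.capture(name): name is "side" or "top" or "wrist"; returns a dict with "img" (480x640x3 uint8, red, green, blue), "fx", "fy", "cx", "cy" (pixels), "rvec" (rotation vector, rad) and "tvec" (3), from world to camera coordinates, as OpenCV has them. Camera axes: x right, y down, z forward; pixel columns grow to the right and rows downward; lengths in m; the calibration is good to about 2 mm. A picture is of the moment at which its call begins. There is no depth.
- env.hand_in(): hands the job in; it is judged then, once.
The state is a dict: "t": time; "joint_pos": joint angles; "joint_velocities": joint speeds; "tau": joint torques, N m; "tool_pos": TCP position; "eef_rot": TCP orientation; "ft_force": force on the tool from outside, world axes, zero at the start; "torque": the same for the moment, N m; "gripper_width": finger opening in m; "gripper_force": force on a finger pad.
Only numpy, scipy, OpenCV 4.12 (cv2) and the standard library are available. Lean on these libraries where they do the work, as an engineer would, in place of code of your own. Each camera call takes 0.05 s, during which the arm holds its last target. There are 200 camera calls.

## Working session

There is one attempt and no reset: what is moved stays moved. The work goes in short steps, Python scripts to look and compute and a tool call to move; the robot and the scene stay as the last step left them, time stands still between calls to the robot, and variables do not carry over. Pictures are saved under pics/ and viewed, at most 10 in all, crops included, and the job is handed in when it is done.

Besides the shell and the picture viewer there is one more tool, called after "Request:" by a JSON object that holds its "api" and its "payload", one argument or row to a line. arm_command: Moves the arm, as the interface text tells. Its arguments: {"type":"object","properties":{"rows":{"type":"array"},"claw":{"type":"number"},"force":{"type":"number"}},"required":["rows"]}

```bash
mkdir -p pics; cat > h.py <<'E'
import numpy as np, cv2
from station import env
def snap(n,f):
    c=env.capture(n); cv2.imwrite(f'pics/{f}.png',c['img'][:,:,::-1]); np.save(f'pics/{f}.npy',c,allow_pickle=True); return c
def load(f): return np.load(f'pics/{f}.npy',allow_pickle=True).item()
def ray(c,u,v,z):
    R=cv2.Rodrigues(np.array(c['rvec'],float))[0]; t=np.array(c['tvec'],float).ravel()
    o=-R.T@t; d=R.T@np.array([(u-c['cx'])/c['fx'],(v-c['cy'])/c['fy'],1]); return o+d*(z-o[2])/d[2]
def proj(c,p):
    K=np.array([[c['fx'],0,c['cx']],[0,c['fy'],c['cy']],[0,0,1.]])
    return cv2.projectPoints(np.array([p],float),np.array(c['rvec'],float),np.array(c['tvec'],float),K,None)[0].ravel()
E
python3 - <<'E'
from h import *
for n in('top','side'):
    c=snap(n,n+'0'); R=cv2.Rodrigues(np.array(c['rvec'],float))[0]; print(n,c['fx'],-R.T@np.array(c['tvec']).ravel(),R[2])
print(env.grip_depth,env.sense())
E
```

```text
top 561.2284327529491 [ 0.40219902 -0.10654768  1.05523987] [ 0.11806471 -0.03199816 -0.99249022]
side 477.40047611819614 [0.35568122 0.61729953 0.58664963] [ 0.2214016  -0.79496886 -0.56480603]
0.0187 {'t': 0.1, 'joint_pos': array([-1.30802590e+00,  1.50945182e-01,  1.43793214e+00,  2.78537324e-05,
        1.55381092e+00, -1.34012676e-01]), 'joint_velocities': array([-0.00080443, -0.00267838, -0.00168583, -0.00016966, -0.00096947,
        0.00029434]), 'tau': array([ 7.46747246e-03, -7.14373899e+01, -5.71797466e+01,  9.07269873e-05,
        7.07391198e-03, -3.08304720e-05]), 'tool_pos': array([ 0.22213806, -0.5301264 ,  0.23074794]), 'eef_rot': array([-5.47557983e-04,  9.80384760e-01,  1.97092418e-01, -2.13463166e-05]), 'ft_force': array([-0.45146946,  0.19386416, -0.47431942]), 'torque': array([ 0.01297665, -0.08291695, -0.01018244]), 'gripper_force': 0.0, 'gripper_width': 0.08552667389554784}
```

View pics/top0.png

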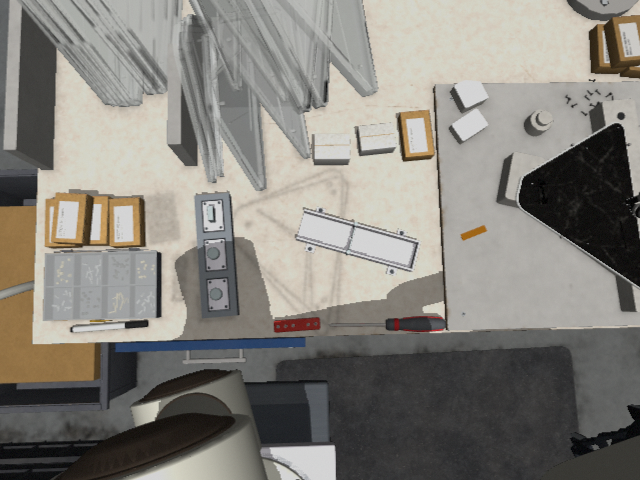

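View pics/side0.png

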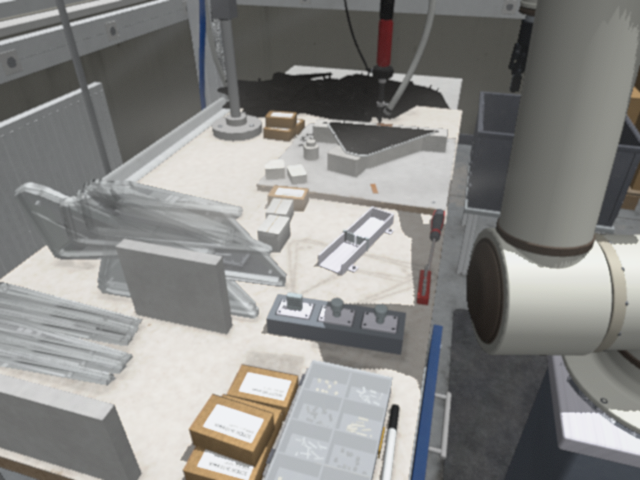

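```bash
python3 - <<'E'
from h import *
c=load('top0'); im=c['img'][90:340,170:450,::-1]
cv2.imwrite('pics/crop1.png',cv2.resize(im,None,fx=2.4,fy=2.4,interpolation=cv2.INTER_CUBIC))
for n,u,v,z in [('fin',211,213,.066),('gate',350,237,.03),('Lend',302,222,.028),('Rend',415,254,.028),('knob',216,255,.066),('framelow',263,188,.0),('framelow2',213,180,0),('box',180,163,0)]: print(n,ray(c,u,v,z))
E
```

```text
fin [0.57029446 0.05236168 0.066     ]
gate [ 0.52577495 -0.19658621  0.03      ]
Lend [ 0.55608332 -0.10880448  0.028     ]
Rend [ 0.49150073 -0.31596692  0.028     ]
knob [0.49521121 0.04396717 0.066     ]
framelow [ 0.62760907 -0.03602199  0.        ]
framelow2 [0.64518736 0.05886288 0.        ]
box [ 6.79651421e-01  1.21432271e-01 -2.22044605e-16]
```

View pics/crop1.png

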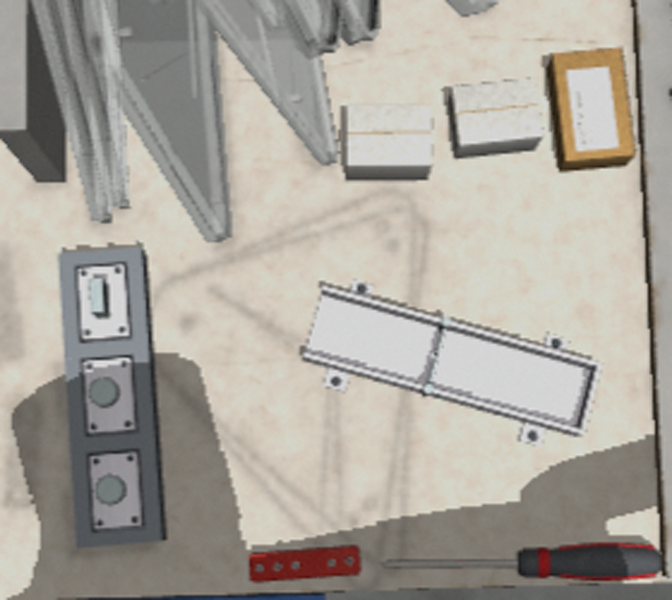

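```bash
cat >> h.py <<'E'
def cr(c,u,v,z): return ray(c,170+u/2.4,90+v/2.4,z)
E
python3 - <<'E'
from h import *
c=load('top0')
f=cr(c,98,296,.066);k=cr(c,111,490,.066); print('fin',f,'tray yaw',np.degrees(np.arctan2(*(f-k)[[1,0]])),np.linalg.norm(f-k))
q=[cr(c,*p,.034) for p in((60,250),(145,245),(165,540),(78,545))]; a=(q[0]+q[1]-q[2]-q[3])/2; print('tray',np.mean(q,0),np.degrees(np.arctan2(a[1],a[0])),np.linalg.norm(a))
g1=cr(c,445,318,.032);g2=cr(c,428,388,.032);print('gate',(g1+g2)/2,np.linalg.norm(g1-g2))
q=[cr(c,*p,.028) for p in((321,284),(302,352),(580,434),(598,362))]; a=(q[2]+q[3]-q[0]-q[1])/2; y=np.arctan2(a[1],a[0]);print('lane',np.mean(q,0),np.degrees(y),np.linalg.norm(a), (q[0]+q[1])/2)
print('origin est',np.mean(q,0)-np.array([np.cos(y),np.sin(y),0])*.0125)
s=env.sense(); from scipy.spatial.transform import Rotation as T
w=s['eef_rot']; print(T.from_quat([w[1],w[2],w[3],w[0]]).as_matrix().round(3))
E
```

```text
fin [0.56970173 0.05265887 0.066     ] tray yaw 3.487814353128674 0.14340939428446292
tray [0.50038876 0.04767216 0.034     ] 3.304862668436351 0.2250432979464849
gate [ 0.52538502 -0.19988734  0.032     ] 0.055781527804104156
lane [ 0.52175453 -0.21066681  0.028     ] -107.58480840074998 0.2222632840198551 [ 0.55532931 -0.10472826  0.028     ]
origin est [ 0.525531   -0.19875092  0.028     ]
[[ 0.922  0.386 -0.   ]
 [ 0.386 -0.922  0.001]
 [ 0.    -0.001 -1.   ]]
```

Request:
{"api": "arm_command", "payload": {
  "rows": [
    [31.8, 57, 0, 0, 0, -19.3],
    [31.8, 57, 0, 0, 0, -19.3],
    [31.8, 57, 0, 0, 0, -19.3],
    [31.8, 57, 0, 0, 0, -19.3],
    [31.8, 57, 0, 0, 0, -19.3],
    [31.8, 57, 0, 0, 0, -19.3],
    [31.8, 57, 0, 0, 0, -19.3],
    [31.8, 57, 0, 0, 0, -19.3],
    [31.8, 57, 0, 0, 0, -19.3],
    [31.8, 57, 0, 0, 0, -19.3],
    [31.8, 57, 0, 0, 0, -19.3],
    [31.8, 57, 0, 0, 0, -19.3]
  ],
  "claw": 60,
  "force": 60
}}

```text
t: 1.3
tool_pos: [0.5133, -0.0073, 0.2312]
eef_rot: [-0.0, 1.0, 0.03, 0.0]
ft_force: [0.8, -1.8, -0.2]
gripper_width: 0.0517
gripper_force: 0.0
```

```bash
python3 - <<'E'
from h import *
c=load('side0')
for u,v in((285,283),(257,314),(230,330)): print(u,v,ray(c,u,v,0),ray(c,u,v,.05))
c=snap('wrist','w1'); R=cv2.Rodrigues(np.array(c['rvec'],float))[0]; print(-R.T@np.array(c['tvec']).ravel(),R[2], env.sense()['tool_pos'])
print(proj(c,(.5697,.0527,.066)))
E
```

```text
285 283 [ 0.62607342 -0.04234149  0.        ] [0.60302796 0.01387955 0.05      ]
257 314 [0.64432508 0.05191209 0.        ] [0.61972404 0.10009992 0.05      ]
230 330 [0.67320073 0.10089915 0.        ] [0.64613862 0.14491183 0.05      ]
[ 0.58665204 -0.00269672  0.37297688] [-0.28683041 -0.01598761 -0.95784796] [ 0.51553715 -0.00178762  0.23085519]
[243.32569691 134.89127634]
```

View pics/w1.png

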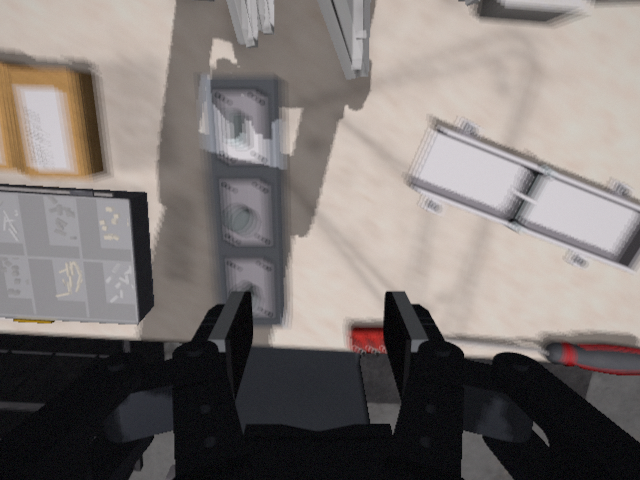

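Request:
{"api": "arm_command", "payload": {
  "rows": [
    [0, 0, 0, 0, 0, 0],
    [0, 0, 0, 0, 0, 0],
    [0, 0, 0, 0, 0, 0]
  ]
}}

```text
t: 1.65
tool_pos: [0.5124, -0.0105, 0.2312]
eef_rot: [0.0, 1.0, 0.029, -0.0]
ft_force: [-0.3, -1.0, 0.5]
gripper_width: 0.0512
gripper_force: 0.0
```

```bash
python3 - <<'E'
from h import *
c=snap('wrist','w2'); s=env.sense();print(s['tool_pos'],s['eef_rot'])
u,v=proj(c,(.5697,.0527,.066));print(u,v)
u,v=int(u),int(v); cv2.imwrite('pics/w2c.png',cv2.resize(c['img'][max(v-70,0):v+90,u-100:u+100,::-1],None,fx=3.5,fy=3.5)); print(max(v-70,0),u-100)
E
```

```text
[ 0.51240659 -0.01056279  0.23133568] [5.52752637e-06 9.99575566e-01 2.91322327e-02 1.31594688e-06]
238.98487103283784 133.4937627263863
63 138
```

View pics/w2c.png

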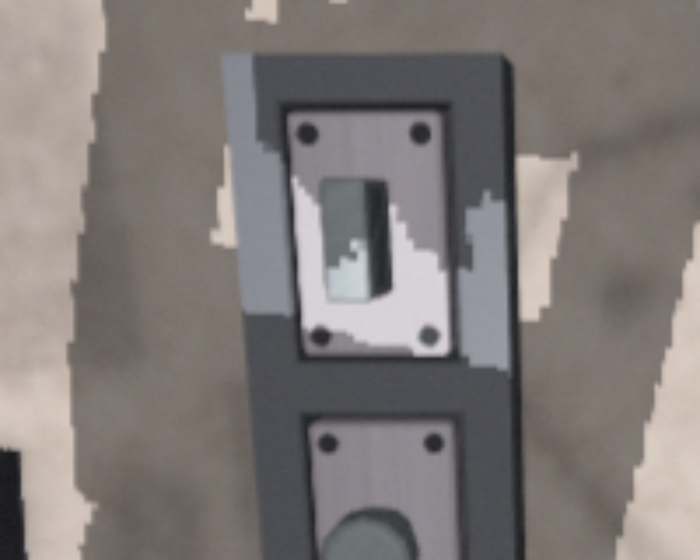

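```bash
python3 - <<'E'
from h import *
c=load('w2'); r=lambda u,v,z: ray(c,138+u/3.5,63+v/3.5,z)
print(r(347,240,.066), r(369,234,.036)); a=r(344,180,.066)-r(350,300,.066);print(np.degrees(np.arctan2(a[1],a[0])),np.linalg.norm(a))
a=r(364,133,.036)-r(374.5,335,.036);print(np.degrees(np.arctan2(a[1],a[0])))
E
```

```text
[0.57101693 0.05408108 0.066     ] [0.57124233 0.05479337 0.036     ]
3.0062279768623434 0.02487633369119436
3.3910648330193203
```

Request:
{"api": "arm_command", "payload": {
  "rows": [
    [2.9, 3.2, 0, 0, 0, 0],
    [5.8, 6.4, 0, 0, 0, 0],
    [5.8, 6.4, -4, 0, 0, 0],
    [5.8, 6.4, -8, 0, 0, 0],
    [5.8, 6.4, -12, 0, 0, 0],
    [5.8, 6.4, -15, 0, 0, 0],
    [5.8, 6.4, -17, 0, 0, 0],
    [5.8, 6.4, -18.2, 0, 0, 0],
    [5.8, 6.4, -19, 0, 0, 0],
    [5.8, 6.4, -19, 0, 0, 0],
    [5.8, 6.4, -19, 0, 0, 0]
  ]
}}

```text
t: 2.8
tool_pos: [0.5713, 0.0543, 0.0422]
eef_rot: [0.0, 1.0, 0.03, 0.001]
ft_force: [0.7, 0.1, -0.3]
gripper_width: 0.0514
gripper_force: 0.0
```

```bash
python3 - <<'E'
from h import *
c=snap('side','s1'); s=env.sense();print(s['tool_pos'],s['eef_rot'],s['ft_force'])
cv2.imwrite('pics/s1c.png',cv2.resize(c['img'][220:360,220:420,::-1],None,fx=3.5,fy=3.5))
E
```

```text
[0.57136488 0.05438019 0.04237888] [8.08361092e-06 9.99552559e-01 2.99005157e-02 8.00429277e-04] [ 0.49981288 -0.21472443  0.60857042]
```

View pics/s1c.png

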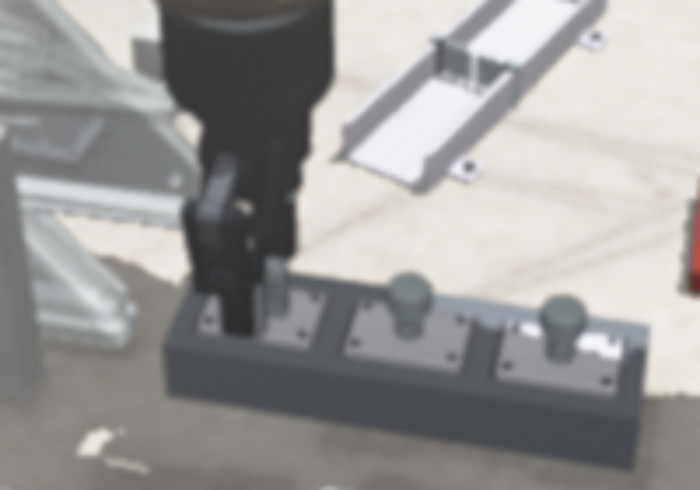

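Request:
{"api": "arm_command", "payload": {
  "rows": [
    [0, 0, -0.1, 0, 0, 0],
    [0, 0, -0.1, 0, 0, 0],
    [0, 0, -0.1, 0, 0, 0],
    [0, 0, -0.1, 0, 0, 0],
    [0, 0, -0.1, 0, 0, 0],
    [0, 0, -0.1, 0, 0, 0],
    [0, 0, -0.1, 0, 0, 0],
    [0, 0, -0.1, 0, 0, 0]
  ],
  "claw": 0,
  "force": 60
}}

```text
t: 3.65
tool_pos: [0.571, 0.0545, 0.0407]
eef_rot: [-0.0, 1.0, 0.03, 0.0]
ft_force: [-0.4, 0.1, 5.9]
gripper_width: 0.0088
gripper_force: 59.7
```

Request:
{"api": "arm_command", "payload": {
  "rows": [
    [0, 0, 0.3, 0, 0, 0],
    [0, 0, 0.8, 0, 0, 0],
    [0, 0, 1.4, 0, 0, 0],
    [0, 0, 2, 0, 0, 0],
    [0, 0, 2.7, 0, 0, 0],
    [0, 0, 3.5, 0, 0, 0],
    [0, 0, 4.5, 0, 0, 0],
    [0, 0, 6, 0, 0, 0],
    [0, 0, 8, 0, 0, 0],
    [0, 0, 10, 0, 0, 0],
    [0, 0, 10, 0, 0, 0]
  ]
}}

```text
t: 4.75
tool_pos: [0.572, 0.0545, 0.1439]
eef_rot: [0.0, 1.0, 0.03, 0.002]
ft_force: [0.9, 0.1, -1.1]
gripper_width: 0.0085
gripper_force: 58.8
```

```bash
python3 - <<'E'
from h import *
c=snap('side','s2'); s=env.sense();print(s['tool_pos'],s['eef_rot'],s['ft_force'],s['torque'],s['gripper_width'])
a=c['img'][160:360,220:420,::-1]; b=snap('wrist','w3')['img'][:,:,::-1]
cv2.imwrite('pics/s2c.png',np.hstack([cv2.resize(a,(400,400)),cv2.resize(b,(400,300))[0:300].copy() if 0 else cv2.copyMakeBorder(cv2.resize(b,(400,300)),0,100,0,0,0)]))
E
```

```text
[0.57141845 0.05452106 0.14200263] [5.11056411e-05 9.99548818e-01 3.00038934e-02 1.38723000e-03] [-0.6712197  -0.69183165 -2.07612673] [ 0.02512351 -0.03050708 -0.00104783] 0.009131898789043906
```

View pics/s2c.png

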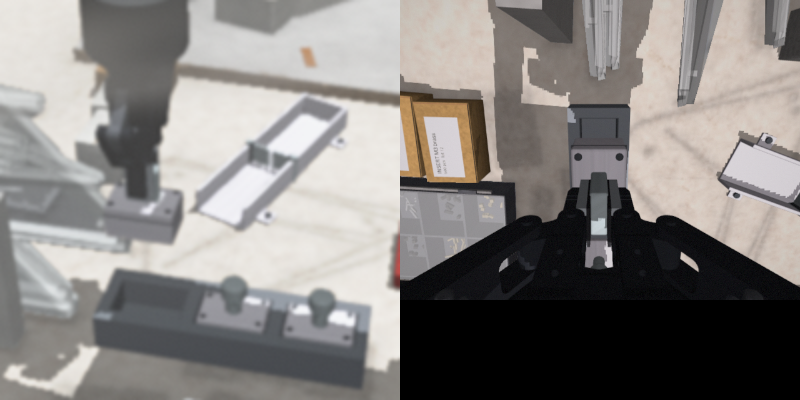

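Request:
{"api": "arm_command", "payload": {
  "rows": [
    [-2.5, -2, 0, 0, 0, 7],
    [-4.5, -4, 0, 0, 0, 14],
    [-4.5, -6, 0, 0, 0, 21],
    [-4.5, -8, 0, 0, 0, 28],
    [-4.5, -10, 0, 0, 0, 35],
    [-4.5, -12, 0, 0, 0, 42],
    [-4, -14, 0, 0, 0, 49],
    [-3.5, -16, 0, 0, 0, 56],
    [-3, -18, 0, 0, 0, 63],
    [-2.8, -19.6, 0, 0, 0, 69],
    [-2.8, -19.6, 0, 0, 0, 69],
    [-2.8, -19.6, 0, 0, 0, 69]
  ]
}}

```text
t: 6.05
tool_pos: [0.5424, -0.1413, 0.1394]
eef_rot: [-0.001, 0.808, 0.59, -0.0]
ft_force: [0.2, 1.1, -1.9]
gripper_width: 0.0088
gripper_force: 58.7
```

```bash
python3 - <<'E'
from h import *
c=snap('wrist','w4'); s=env.sense();print(s['tool_pos'],s['eef_rot'],s['gripper_width']); w=s['eef_rot'];print(np.degrees(2*np.arctan2(w[2],w[1])))
print(proj(c,(.5255,-.1993,.03)))
cv2.imwrite('pics/w4v.png',c['img'][:,:,::-1])
E
```

```text
[ 0.54242422 -0.14093068  0.1396388 ] [-6.10045782e-04  8.07472788e-01  5.89904447e-01 -2.59689544e-04] 0.008885047341154959
72.30047398012283
[319.99427034 315.38344269]
```

View pics/w4v.png

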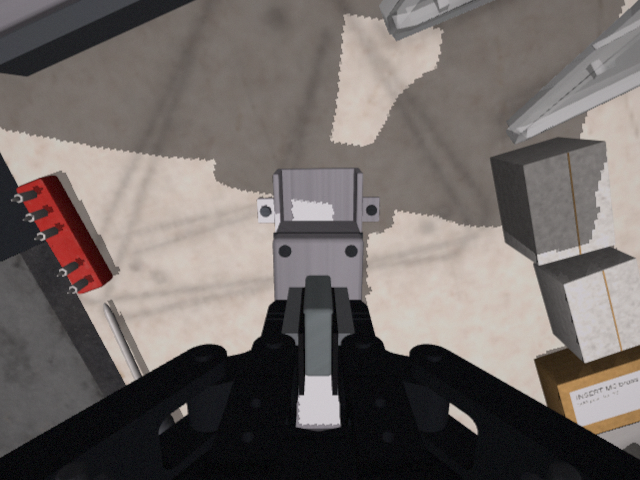

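```bash
python3 - <<'E'
from h import *
c=load('w4'); 
for u,v,z in((274,169,.028),(361,169,.028),(317.5,169,.028),(318.5,210,.0),(318,277,.1647),(318,252,.1347)): print(u,v,ray(c,u,v,z))
print('pred',proj(c,(.5557,-.104,.028)))
# wall edge directions from image
g=cv2.cvtColor(c['img'],cv2.COLOR_RGB2GRAY); print(g[185:232:12,262:295]); print(g[185:232:12,345:372])
E
```

```text
274 169 [ 0.52858129 -0.09314697  0.028     ]
361 169 [ 0.58115846 -0.10991583  0.028     ]
317.5 169 [ 0.55487428 -0.10153281  0.028     ]
318.5 210 [ 0.54543905 -0.13327591  0.        ]
318 277 [ 0.55019461 -0.11763679  0.1647    ]
318 252 [ 0.54955955 -0.11954309  0.1347    ]
pred [319.91742862 172.32141299]
[[116 115 115 115 111 111 111 112 111 112 111 116 131 138 143 144 126  76
   63  63  92 128 132 134 132 132 135 137 133 124 126 129 131]
 [101 144 167 154 151 151 126 108 102 101 145 122 122 133 139 140 133  91
   66  64  62 121 133 134 132 132 134 137 135 128 124 128 131]
 [ 86  83  81  80  82  81  77  51  69 186 205 206 143 129 135 139 139 123
   77  60  62  90 127 131 131 133 136 135 135 191 203 204 204]
 [204 205 203 204 206 205 204 204 207 204 203 205 158 193 204 206 206 200
  119  69  65  65  74  78  76  77  78  77  79  77  86  89  88]]
[[133 132 132 132 133 139 137 137 105  66  55  54 108 134 140 142 136 112
  109 115 114 115 114 115 116 114 114]
 [135 131 130 132 135 138 138 137  93  61  55  63 111 137 138 139 133 103
   99 101 103 103 102 100 103 106 104]
 [132 130 130 132 134 137 137 135  92  58  54  74 117 135 139 139 128 114
  132 138 129  64  37  41  43  40  40]
 [ 76  76  75  73  76  76  77  75  69  58  56  95 128 134 139 138 126 124
  121 124 122 123 119 124 124 122 120]]
```

Request:
{"api": "arm_command", "payload": {
  "rows": [
    [0, 0, -2, 0, 0, 0],
    [0, 0, -4, 0, 0, 0],
    [0, 0, -6, 0, 0, 0],
    [0, 0, -7.5, 0, 0, 0],
    [0, 0, -8.5, 0, 0, 0],
    [0, 0, -9.2, 0, 0, 0],
    [0, 0, -9.7, 0, 0, 0],
    [0, 0, -9.9, 0, 0, 0],
    [0, 0, -10, 0, 0, 0],
    [0, 0, -10, 0, 0, 0],
    [0, 0, -10, 0, 0, 0]
  ]
}}

```text
t: 7.2
tool_pos: [0.5429, -0.1416, 0.0406]
eef_rot: [0.0, 0.807, 0.591, 0.0]
ft_force: [0.3, 0.5, -1.2]
gripper_width: 0.0086
gripper_force: 58.8
```

Request:
{"api": "arm_command", "payload": {
  "rows": [
    [0, 0, -0.15, 0, 0, 0],
    [0, 0, -0.15, 0, 0, 0],
    [0, 0, -0.15, 0, 0, 0],
    [-0.2, -0.6, -0.15, 0, 0, 0],
    [-0.45, -1.4, -0.15, 0, 0, 0],
    [-0.75, -2.4, -0.15, 0, 0, 0],
    [-1.05, -3.3, -0.15, 0, 0, 0],
    [-1.35, -4.3, -0.15, 0, 0, 0],
    [-1.65, -5.2, -0.15, 0, 0, 0],
    [-1.95, -6.2, -0.15, 0, 0, 0],
    [-2.25, -7.1, -0.15, 0, 0, 0],
    [-2.25, -7.1, -0.15, 0, 0, 0]
  ]
}}

```text
t: 8.4
tool_pos: [0.5199, -0.2138, 0.0388]
eef_rot: [0.0, 0.807, 0.59, -0.0]
ft_force: [-0.7, -0.1, -1.4]
gripper_width: 0.0092
gripper_force: 58.7
```

```bash
python3 - <<'E'
from h import *
c=snap('side','s3'); s=env.sense();print(s['tool_pos'],s['ft_force'])
cv2.imwrite('pics/s3c.png',cv2.resize(c['img'][150:300,270:430,::-1],None,fx=3.75,fy=3.75))
E
```

```text
[ 0.52002985 -0.21315332  0.03872627] [ 0.00276963 -0.68806541 -1.4667115 ]
```

View pics/s3c.png

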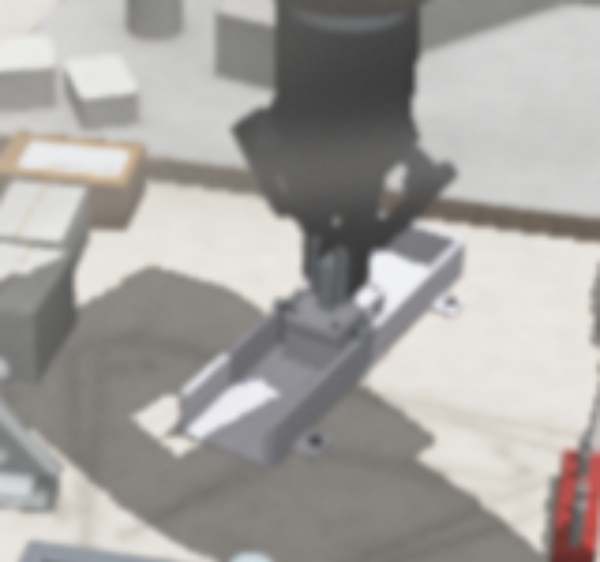

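Request:
{"api": "arm_command", "payload": {
  "rows": [
    [-0.2, -0.6, 0, 0, 0, 0],
    [-0.5, -1.5, 0, 0, 0, 0],
    [-0.75, -2.4, 0, 0, 0, 0],
    [-1.05, -3.3, 0, 0, 0, 0],
    [-1.35, -4.3, 0, 0, 0, 0],
    [-1.65, -5.2, 0, 0, 0, 0],
    [-1.8, -5.7, 0, 0, 0, 0],
    [-1.8, -5.7, 0, 0, 0, 0],
    [-1.8, -5.7, -0.05, 0, 0, 0],
    [-1.8, -5.7, -0.05, 0, 0, 0]
  ]
}}

```text
t: 9.45
tool_pos: [0.5025, -0.2696, 0.0387]
eef_rot: [0.0, 0.807, 0.591, -0.0]
ft_force: [-0.5, -2.2, 3.3]
gripper_width: 0.0087
gripper_force: 59.5
```

Request:
{"api": "arm_command", "payload": {
  "rows": [
    [0, 0, 0, 0, 0, 0],
    [0, 0, 0, 0, 0, 0],
    [0, 0, 0, 0, 0, 0],
    [0, 0, 0, 0, 0, 0],
    [0, 0, 0, 0, 0, 0],
    [0, 0, 1, 0, 0, 0],
    [0, 0, 3, 0, 0, 0],
    [0, 0, 6, 0, 0, 0],
    [0, 0, 10, 0, 0, 0],
    [0, 0, 14, 0, 0, 0],
    [0, 0, 17, 0, 0, 0],
    [0, 0, 17, 0, 0, 0]
  ],
  "claw": 50
}}

```text
t: 10.65
tool_pos: [0.5034, -0.2702, 0.2137]
eef_rot: [0.003, 0.807, 0.591, 0.001]
ft_force: [0.4, 0.2, -0.7]
gripper_width: 0.0428
gripper_force: 0.0
```

```bash
python3 - <<'E'
from h import *
a=snap('side','s4')['img'][150:300,290:450,::-1]; b=snap('wrist','w5')['img'][:,:,::-1]; s=env.sense();print(s['tool_pos'],s['gripper_width'])
cv2.imwrite('pics/f.png',np.hstack([cv2.resize(a,(400,375)),cv2.resize(b,(400,375))]))
E
```

```text
[ 0.50234779 -0.26952868  0.20910191] 0.04270879764713512
```

View pics/f.png

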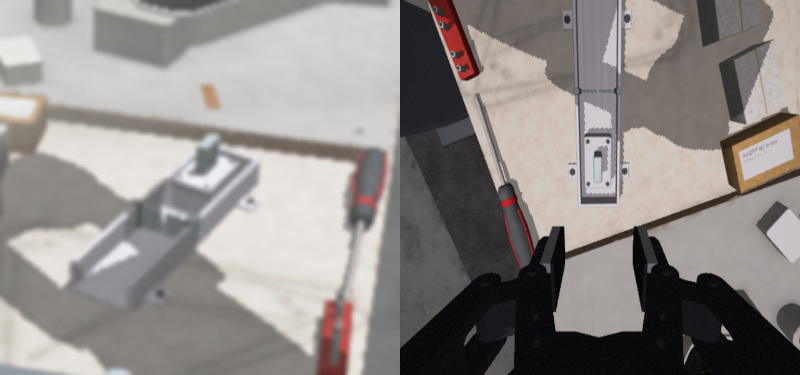

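The cassette stands upright between the gate, which is a straight shut line at about (600,90) in the right half, and the end stop. The gripper is clear of it, so I'm handing in.

```bash
python3 -c "
from station import env
print(env.hand_in())"
```

```text
the job is handed in; nothing more can be done
None
```

I handed the job in at about 11 s on the robot's clock. The final pictures show the finned cassette upright between the shut gate and the end stop and the gripper clear; no verdict came back.

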